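Lock the vial carousel's clamp plate with a quarter-turn T-bolt

TASK

Clamp the vial carousel to its rail: take the T-bolt (the stud with the bar-shaped grip) out of the stud block, lower its head into the open part of the rail's slot and slide it along, under the sprung clamp plate, until it gently meets the sprung stop hidden in the slot, without ramming it. Ease it back a few millimetres, press it down against the plate's springs, turn it a quarter turn so that its head catches crosswise under the slot's lips, and let go, so that it holds the plate down. Leave the spare stud in the block, and do not shove aside or knock over the bottle, jar or beaker.

Things in the scene. Friction and masses are not known exactly. Their poses are not given: they have to be found in the camera images.
- t_bolt: T-bolt, 62 mm tall, about 0.12 kg, steel with black bar grip. Origin: centre of the head's underside; z up the shaft. Head 27 (x) x 14 (y) x 8 mm thick, bevelled to turn in a 28.5 mm circle; shaft 9 mm thick; round flange, 38 mm across, at z = 26 to 30. Starts upright in either hole of the stud block, flange resting on its top, turned any way.
- bolt_grip (a point): Middle of the T-bolt's bar grip, 46 mm above the bolt's origin. The bar is 44 mm long (along the bolt's x, like the head), 14 mm thick (y) and reaches from z = 30 mm (the flange) to 62 mm of the bolt.
- spare_stud: Spare stud in the other hole of the block: same flange and shaft, but a round knob (32 mm across, z = 30 to 56 mm) and a round foot. Not needed. Origin: centre of its foot's underside.
- block: Fixed grey plastic stud block, 150 (x) x 64 (y) x 34 (z) mm, with two round through holes, 34 mm wide, at x = -42.5 and +42.5 mm, y = 0. Origin: centre of its underside.
- rail: Fixed aluminium T-slot rail, 240 (x) x 60 (y) mm, top at z = 34 mm. Origin: centre of its underside. A slot 17 mm wide runs along x at y = 0, ends capped (12 mm); lips 6 mm thick (z = 28 to 34), floor at z = 12. Open from above for x = -108 to 0; the clamp plate covers x = 0 to 90. Beside it a fixed white vial carousel, 116 mm across, at x = 50, y = -125 mm, top 101 mm.
- slot_entry (a point): On the slot's centre line at rail-top level, 65 mm before the clamp plate (x = -65 of the rail), in the middle of the open part: a good place to lower the head in. In the open part the slot is 17 mm wide right down to its floor, so the head fits lengthwise only and cannot turn.
- plate_mouth (a point): On the slot's centre line at rail-top level, under the clamp plate's open front edge (x = 0 of the rail). The plate, a steel fork 56 mm wide, runs from here to x = 90. Its gap, 12 mm wide, ends at x = 80 and takes the bolt's shaft, not its head. Plate up: underside 8 mm, top 16 mm above the rail's top, so slide in with the bolt's origin 3 to 9 mm below the rail's top.
- pocket_zone (a point): On the slot's centre line at rail-top level, x = 37 of the rail, under the plate. The bolt's nose meets a hidden stop when its axis is at an x of 20 to 55 mm of the rail: new each time, so feel for it, sliding to +x. Only there, with the axis 0 to 6 mm back from the first touch, is the slot undercut so that the head can turn below the lips; the lips run unbroken over it.
- slot_stop (a joint): How far the hidden sprung stop in the slot has been pushed in (+x of the rail), m: 0 untouched; it gives way 1 mm per newton. Pushed in by 1 mm (1 N) it counts as met; pushed over 9 mm (9 N) it counts as rammed. It springs back when the bolt is eased back.
- clamp_plate (a joint): How far the sprung clamp plate is down, m: 0 up to 0.008 at its hard end. Springs push up 3 N when up, 10 N at the end. The flange presses it. The head clears the lips to turn (either way) once it is over 4 mm down (bolt's origin over 14 mm below the rail's top). Let go crosswise, the head is drawn up against the lips: plate 4 mm down, origin 14 mm below the rail's top.
- bottle: Small amber bottle, 42 mm diameter, 95 mm tall, beside the rail. Bystander. Origin: centre of its underside.
- jar: Small jar, 48 mm diameter, 60 mm tall, behind the stud block. Bystander. Origin: centre of its underside.
- beaker: Glass beaker, 60 mm diameter, 70 mm tall, behind the stud block. Bystander. Origin: centre of its underside.
Mind the look-alikes: they are no part of the job. What is shaped like the t_bolt but turquoise is not meant.

How it is judged (in metres and radians):
On the way, in this order (a step that is already met when the one before it is completed fails the run):
1. the T-bolt's head is in the open part of the slot, lengthwise, ahead of the clamp plate (z of t_bolt in the frame of rail below 0.031 m and angle between the x axis of t_bolt and the x axis of rail, either way round below 0.2 rad and angle between t_bolt's own z axis and vertical below 0.12 rad and y of t_bolt in the frame of rail between -0.004 and 0.004 m and x of t_bolt in the frame of rail between -0.108 and -0.012 m), for 0.1 s.
2. slid along the slot, head still lengthwise, in under the clamp plate until it pushes on the hidden stop (z of t_bolt in the frame of rail below 0.031 m and angle between the x axis of t_bolt and the x axis of rail, either way round below 0.2 rad and angle between t_bolt's own z axis and vertical below 0.12 rad and y of t_bolt in the frame of rail between -0.004 and 0.004 m and x of t_bolt in the frame of rail above 0.01 m and value of joint slot_stop above 0.001 m), for 0.05 s.
At the end, for the whole second after the job is handed in: The T-bolt stands upright (within 7 degrees) in the slot under the clamp plate, released and at rest, its head crosswise to the slot (within 17 degrees) and drawn up against the underside of the lips, holding the plate 2.5 to 6 mm down; the spare stud is still in its hole (within 15 mm) (angle between the x axis of t_bolt and the y axis of rail, either way round below 0.3 rad and x of t_bolt in the frame of rail between 0.008 and 0.06 m and z of t_bolt in the frame of rail between 0.016 and 0.0225 m and y of t_bolt in the frame of rail between -0.005 and 0.005 m and angle between t_bolt's own z axis and vertical below 0.12 rad and value of joint clamp_plate between 0.0025 and 0.006 m and linear speed of t_bolt below 0.02 m/s and distance of spare_stud from where it was at the start of the episode below 0.015 m); the robot touches nothing.
It fails at once if bottle shoved more than 40 mm or knocked over (distance of bottle from where it was at the start of the episode above 0.04 m or angle between bottle's own z axis and vertical above 0.6 rad).
It fails at once if jar shoved more than 40 mm or knocked over (distance of jar from where it was at the start of the episode above 0.04 m or angle between jar's own z axis and vertical above 0.6 rad).
It fails at once if beaker shoved more than 40 mm or knocked over (distance of beaker from where it was at the start of the episode above 0.04 m or angle between beaker's own z axis and vertical above 0.6 rad).
It fails at once if the spare stud taken out of the block (distance of spare_stud from where it was at the start of the episode above 0.03 m).
It fails at once if the hidden stop rammed (pushed in over 9 mm) (value of joint slot_stop above 0.009 m).
It also fails if it takes over 58 s, if anything falls off the work surface, if the arm or the gripper's body presses on something with over 40 N, if the wrist force passes 120 N, or if a joint passes its speed limit or range.

ROBOT

A 6-joint arm with a two-finger parallel gripper is mounted at the origin on the work surface. World frame = base frame: x ahead of the robot, y to its left, z up, the work surface at z = 0. Lengths are in mm, angles in rad, forces in N, time in s.
With the tool pointing down it reaches from about 325 to 775 mm from the base axis. Payload 5.5 kg.
Tool frame: the origin (TCP) lies midway between the tips of the shut fingers; the grasp point (between the pads) lies 19 mm behind it; z points along the fingers, y is the line along which they close (so a half turn about z gives the same grasp; the last joint's range is limited). The gripper opens to 88 mm and grips with 3 to 60 N. Pads are 20 mm wide; open, the fingers measure 115 mm over their backs; the gripper's body (75 mm by 178 mm) begins 61 mm behind the grasp point.
Start: joints at [1.064, 0.091, 1.231, -0, 1.82, -0.057], TCP at [260.878, 540.333, 222.631] pointing down, gripper open.
Joint ranges: [-2.87, 2.87], [-0.86, 2.18], [0.17, 2.46], [-1.51, 4.65], [0.06, 2.69], [-2.65, 2.65]. Speed limits (rad/s): [2.57, 2.57, 3.01, 3.14, 3.14, 3.14].

INTERFACE

Orientations are given as [roll, pitch, yaw] about the fixed x, y, z axes, in that order (R = Rz(yaw) Ry(pitch) Rx(roll)).
In Python, from plant import bot gives the robot as it stands.
- The arm moves only by the shell command python3 -m crank 'ROWS' [FORCE]. ROWS is a JSON object of lists of equal length, an entry for each row: "dp": the shift along the tool's x, y, z in m, a list of three; "spin": the turn about the tool's z in degrees; "hand": the opening, from 0 (shut) to 1 (fully open). In form: {"dp": [[tx, ty, tz], ...], "spin": [spin, ...], "hand": [hand, ...]}. A call has 1 to 12 rows; each row is the pose to reach, as a shift and turn from the pose commanded when the call began, along the tool's axes at that moment; what a row does not reach only later rows make up. A row lasts 1/10 s, in which the tool goes at most 50 mm and 8.59 degrees, less where a joint would pass 70% of its speed; a pose out of reach is approached as far as the arm can. A call with a gripper value outside its range is refused whole. The fingers move at their own pace and stop on an object; FORCE is the grip in N (left out, the last holds). Time passes only in rows, so rows that repeat a pose let the fingers close. It gives the time, the measured TCP pose, the force, the opening and the grip force at its end, in the units of the state.
- bot.read_state(): the state, without advancing time (a new reading comes with each control period).
- bot.capture(name): name is "scene" or "top" or "wrist"; returns a dict with "img" (400x640x3 uint8, blue, green, red), "vfov" (degrees; the focal length in pixels is half the picture's height over the tangent of half this angle, whatever the lens; pixels are square), "cx", "cy" (the principal point, pixels), "xyz" and "attitude" of the camera in the world. Camera axes: x right, y up, looking along -z (the intrinsics and any distortion apply to the point x, -y, -z); pixel columns grow to the right and rows downward; lengths in mm; the calibration is good to about 2 mm. A picture is of the moment at which its call begins. There is no depth.
- bot.finish_job(): hands the job in; it is judged then, once.
The state is a dict: "time": time; "q": joint angles; "joint_vel": joint speeds; "tau": joint torques, N m; "tool_pos": TCP position; "tool_rot": TCP orientation; "contact_force": force on the tool from outside, world axes, zero at the start; "torque": the same for the moment, N m; "grip_width": finger opening in mm; "grip_force": force on a finger pad.
Only numpy, scipy, OpenCV 4.12 (cv2) and the standard library are available. Lean on these libraries where they do the work, as an engineer would, in place of code of your own. Each camera call takes 0.05 s, during which the arm holds its last target. There are 200 camera calls.

## Working session

There is one attempt and no reset: what is moved stays moved. The work goes in short steps, Python scripts to look and compute and a shell command to move; the robot and the scene stay as the last step left them, time stands still between calls to the robot, and variables do not carry over. Pictures are saved under pics/ and viewed, at most 10 in all, crops included, and the job is handed in when it is done.

```bash
ls; mkdir -p pics
python3 - <<'E'
from plant import bot
import cv2,json
s=bot.read_state();print(s)
for n in("scene","top"):
    c=bot.capture(n);cv2.imwrite(f"pics/{n}0.png",c["img"]);print(n,{k:v for k,v in c.items() if k!="img"})
E
```

```text
pics
{'time': 0.0, 'q': array([ 1.06430747e+00,  9.17999831e-02,  1.23188609e+00,  1.00757849e-05,
        1.81979276e+00, -5.66832811e-02]), 'joint_vel': array([-0.00027364, -0.00076033, -0.00013232,  0.00190171, -0.0021599 ,
        0.00032027]), 'tau': array([ 8.61338862e-06, -4.46461916e+01, -4.06439495e+01,  6.98520639e-02,
        2.95660843e-02, -1.20859431e-04]), 'tool_pos': array([260.7175888 , 540.06057731, 221.54201862]), 'tool_rot': array([-3.13971006e+00, -1.16611442e-04,  2.69178945e+00]), 'contact_force': array([ 0.04914106, -0.33024356,  0.36926422]), 'torque': array([-0.02662666,  0.00453158,  0.02207268]), 'grip_force': 0.0, 'grip_width': 88.2087496837469}
scene {'vfov': 51.98083282673886, 'cx': 327.5512116654541, 'cy': 192.75893694077664, 'xyz': array([ 864.13887409, -583.01268613,  611.67753911]), 'attitude': array([0.86021692, 0.01332693, 0.49910663])}
top {'vfov': 50.36599837561287, 'cx': 311.22829729912723, 'cy': 202.56338660339705, 'xyz': array([451.45248851, -20.50376139, 897.16327804]), 'attitude': array([ 0.08756561,  0.02745511, -1.55204794])}
```

View pics/scene0.png

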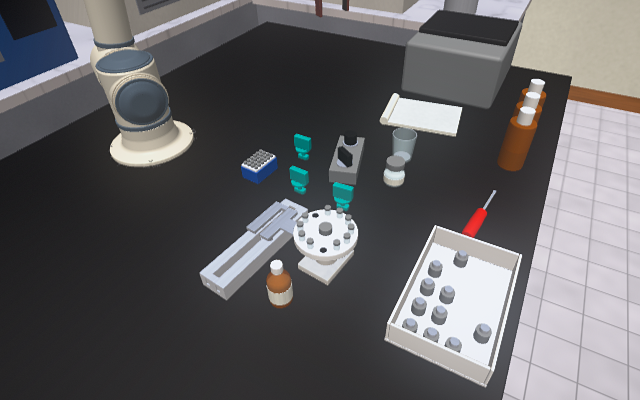

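View pics/top0.png

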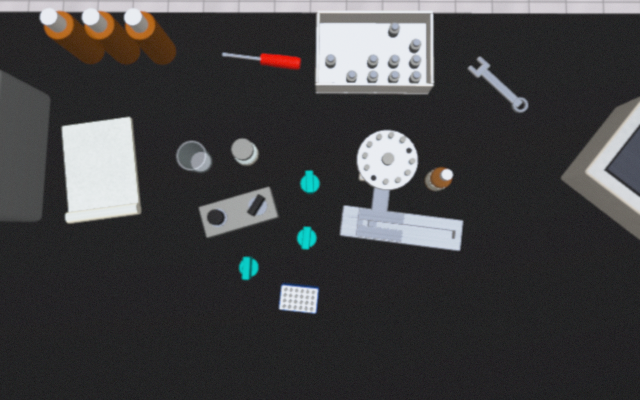

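The top view shows the grey block at about (238,212), with a black bar grip at (258,205) and a round knob at (216,217). The rail is at (402,228), with the plate at its left end. T-bolt candidates are the black-grip one at top (258,205) and the turquoise look-alikes at (310,182), (307,237) and (249,268). The black one fits, because it is a black bar grip standing in the block. I'll confirm it in a crop and take rough positions.

```bash
cat > h.py <<'E'
import numpy as np,cv2
from scipy.spatial.transform import Rotation as R
def f(c): return 200/np.tan(np.radians(c["vfov"]/2))
def Rm(c): return R.from_euler("xyz",c["attitude"]).as_matrix()
def ray(c,p):
    p=np.atleast_2d(np.asarray(p,float)); d=np.c_[(p[:,0]-c["cx"])/f(c),-(p[:,1]-c["cy"])/f(c),-np.ones(len(p))]
    return d@Rm(c).T
def onz(c,p,z):
    d=ray(c,p); return c["xyz"]+d*((z-c["xyz"][2])/d[:,2])[:,None]
def proj(c,P):
    q=(np.atleast_2d(P)-c["xyz"])@Rm(c); return np.c_[c["cx"]-f(c)*q[:,0]/q[:,2],c["cy"]+f(c)*q[:,1]/q[:,2]]
def tri(c1,p1,c2,p2):
    a=ray(c1,p1)[0];b=ray(c2,p2)[0];a/=np.linalg.norm(a);b/=np.linalg.norm(b)
    A=np.c_[a,-b];t=np.linalg.lstsq(A,c2["xyz"]-c1["xyz"],rcond=None)[0]
    P,Q=c1["xyz"]+t[0]*a,c2["xyz"]+t[1]*b; return (P+Q)/2,np.linalg.norm(P-Q)
E
python3 - <<'E'
from plant import bot
from h import *
T=bot.capture("top");S=bot.capture("scene")
a=T["img"][175:260,195:285];b=S["img"][125:205,305:395]
z=lambda i:cv2.resize(i,(400,380),interpolation=cv2.INTER_CUBIC)
cv2.imwrite("pics/crop1.png",np.hstack([z(a),z(b)]))
print("bolt",onz(T,[[258,205]],60),"knob",onz(T,[[216,217]],56))
g=cv2.cvtColor(T["img"],cv2.COLOR_BGR2GRAY);m=cv2.inRange(g,60,255)
for n,(x,y) in dict(block=(238,222),rail=(430,240)).items():
    k=m.copy(); 
    if n=="rail": k[:212-0]=0
    l=cv2.connectedComponents(k)[1];k=(l==l[y,x]).astype('uint8')
    r=cv2.minAreaRect(cv2.findNonZero(k));bx=cv2.boxPoints(r);print(n,bx.round(1).tolist(),onz(T,bx,34).round(0).tolist())
E
```

```text
bolt [[517.95846883 109.31216849  60.        ]] knob [[492.91170995 193.20569442  56.        ]]
block [[196.5, 206.3000030517578], [269.70001220703125, 184.8000030517578], [279.20001220703125, 217.10000610351562], [205.89999389648438, 238.60000610351562]] [[515.0, 240.0, 34.0], [562.0, 90.0, 34.0], [496.0, 69.0, 34.0], [450.0, 218.0, 34.0]]
rail [[338.1000061035156, 236.10000610351562], [342.1000061035156, 204.10000610351562], [464.20001220703125, 219.39999389648438], [460.20001220703125, 251.39999389648438]] [[460.0, -51.0, 34.0], [525.0, -58.0, 34.0], [498.0, -304.0, 34.0], [434.0, -295.0, 34.0]]
```

View pics/crop1.png

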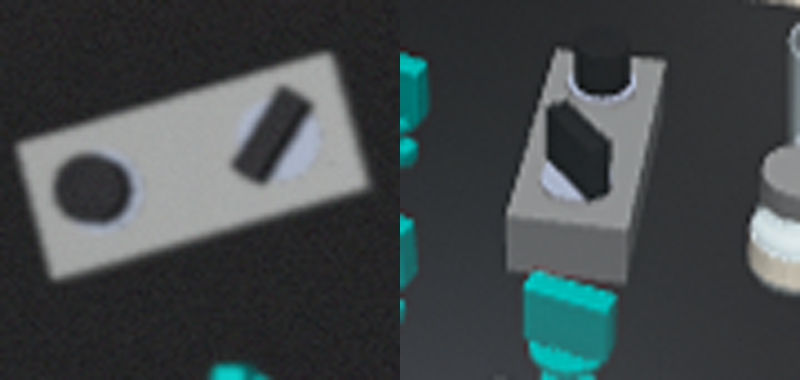

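The crop confirms it: a black bar grip on a silver flange is in the block's right-hand hole, at top about (256.5,205), and the round knob in the other hole is the spare. Next I move the wrist camera over the bolt.

```bash
python3 -m crank '{"dp":[[-0.419,-0.276,0],[-0.419,-0.276,0],[-0.419,-0.276,0],[-0.419,-0.276,0],[-0.419,-0.276,0],[-0.419,-0.276,0],[-0.419,-0.276,0],[-0.419,-0.276,0],[-0.419,-0.276,0],[-0.419,-0.276,0],[-0.419,-0.276,0],[-0.419,-0.276,0]],"spin":[0,0,0,0,0,0,0,0,0,0,0,0],"hand":[0.6,0.6,0.6,0.6,0.6,0.6,0.6,0.6,0.6,0.6,0.6,0.6]}' 20
python3 - <<'E'
from plant import bot
from h import *
c=bot.capture("wrist");cv2.imwrite("pics/w1.png",c["img"]);print({k:v for k,v in c.items() if k!="img"});s=bot.read_state();print(s["tool_pos"],s["tool_rot"],s["time"])
E
```

```text
time: 1.4
tool_pos: [518.4, 108.6, 222.1]
tool_rot: [-3.141, -0.001, 2.689]
contact_force: [-0.3, 0.3, 0.5]
grip_width: 52.8
grip_force: 0.0
{'vfov': 60.15472423380948, 'cx': 322.5027558825422, 'cy': 198.3385949005331, 'xyz': array([457.7517697 , 138.29332284, 383.84205545]), 'attitude': array([-2.50710019e-01, -6.11848720e-04,  1.11930358e+00])}
[517.98490508 109.76532271 222.36695083] [ 3.14155188e+00 -9.36587936e-04  2.69105622e+00] 1.45
```

View pics/w1.png

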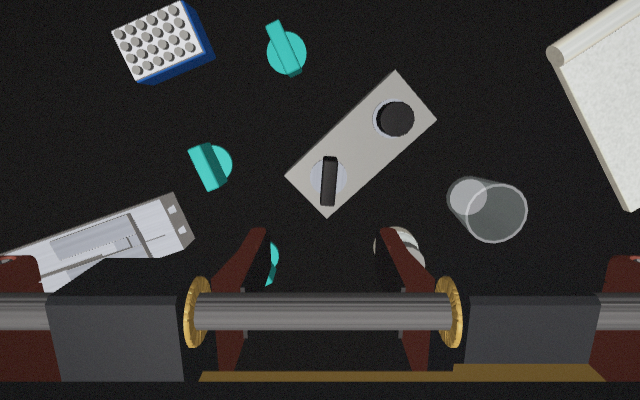

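The wrist view shows the block with the bolt's bar at (329,181), its near end face at the top. The knob is at (394,119) and the rail at the lower left. Now I measure by masks, using the wrist and top views.

Run:
```python
from plant import bot
from h import *
c=bot.capture("wrist");T=bot.capture("top")
i=c["img"];cv2.imwrite("pics/w2c.png",cv2.resize(i[140:225,280:380],(800,680)[:1]+(595,),interpolation=cv2.INTER_CUBIC) if 0 else cv2.resize(i[145:220,280:380],(800,600),interpolation=cv2.INTER_CUBIC))
def bar(c,box):
    x0,y0,x1,y1=box;g=cv2.cvtColor(c["img"],cv2.COLOR_BGR2GRAY);m=np.zeros_like(g);m[y0:y1,x0:x1]=cv2.inRange(g,0,85)[y0:y1,x0:x1]
    n,l,s,ce=cv2.connectedComponentsWithStats(m);k=1+np.argmax(s[1:,4]);p=cv2.findNonZero((l==k).astype('uint8'));return s[k],cv2.minAreaRect(p)
for n,cc,b in(("w",c,(312,150,345,210)),("t",T,(246,192,268,218))):
    s,r=bar(cc,b);bx=cv2.boxPoints(r);print(n,s,bx.round(1).tolist());print(onz(cc,bx,70).round(1).tolist())
h=cv2.cvtColor(i,cv2.COLOR_BGR2HSV)
for p in((300,178),(318,180),(345,180),(328,160),(328,185)): print(p,i[p[1],p[0]],h[p[1],p[0]])
```

```text
w [319 157  18  50 730] [[318.20001220703125, 205.1999969482422], [322.0, 156.1999969482422], [337.0, 157.39999389648438], [333.29998779296875, 206.39999389648438]]
[[534.2, 98.0, 70.0], [494.0, 121.3, 70.0], [501.0, 133.2, 70.0], [541.4, 110.3, 70.0]]
t [246 192  22  26 550] [[246.0, 192.0], [267.0, 192.0], [267.0, 217.0], [246.0, 217.0]]
[[542.4, 132.2, 70.0], [543.0, 90.8, 70.0], [494.0, 89.4, 70.0], [493.2, 130.6, 70.0]]
(300, 178) [171 175 177] [ 20   9 177]
(318, 180) [187 178 175] [113  16 187]
(345, 180) [189 180 176] [111  18 189]
(328, 160) [20 17 19] [140  38  20]
(328, 185) [56 60 59] [38 17 60]
```

View pics/w2c.png

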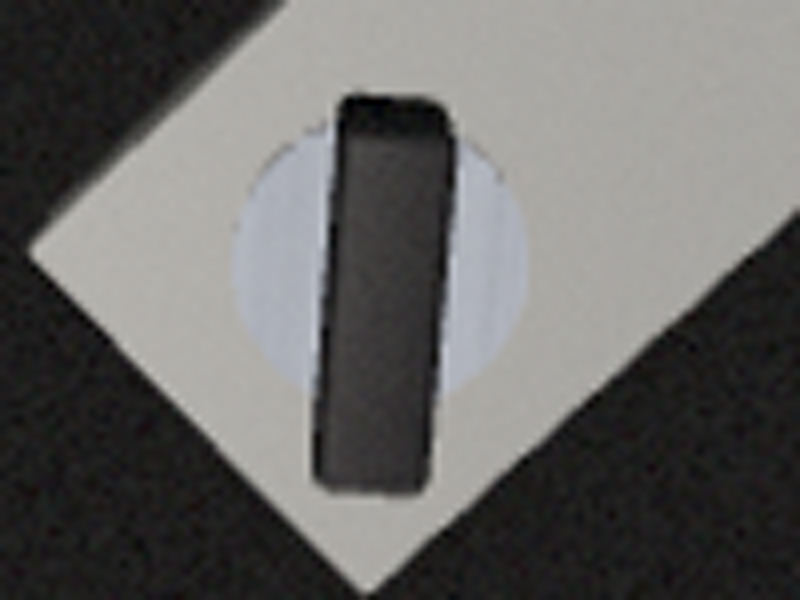

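The crop shows the flange circle centred at about (327.4,177) and the bar's top-face centre at about (327.9,183.8), in wrist pixels.

Run:
```python
from plant import bot
from h import *
c=bot.capture("wrist");T=bot.capture("top")
top=np.array([[343,135],[452,137],[428,490],[315,488]])
top=(top+.5)/8-.5+[280,145];fl=(np.array([[380,258]])+.5)/8-.5+[280,145]
P=onz(c,top,70);print(P.round(1).tolist(),"c70",P.mean(0),"flange38",onz(c,fl,38))
d=(P[0]+P[1]-P[2]-P[3]);print("len",np.linalg.norm(d)/2,"ang",np.degrees(np.arctan2(d[1],d[0])))
s=bot.read_state();print(s["tool_pos"],s["tool_rot"])
# top view: dark bar via cleaned mask
g=cv2.cvtColor(T["img"],cv2.COLOR_BGR2GRAY);sub=cv2.inRange(g[188:222,244:272],0,95)
n,l,st,ce=cv2.connectedComponentsWithStats(sub);print([(q[4],(e+[244,188]).round(1)) for q,e in zip(st[1:],ce[1:])])
for q,e in zip(st[1:],ce[1:]):
    if 40<q[4]<200: print("tri",tri(c,top.mean(0),T,e+[244,188]))
```

```text
[[498.3, 120.7, 70.0], [503.9, 131.8, 70.0], [540.7, 111.5, 70.0], [534.7, 99.6, 70.0]] c70 [519.41738572 115.87703983  70.        ] flange38 [[518.81436214 116.1095104   38.        ]]
len 42.01067741118394 ang 150.47192871648053
[517.67876767 111.00852078 222.8711375 ] [3.14120404e+00 1.55187676e-04 2.69408212e+00]
[(np.int32(914), array([257.6, 204.5]))]
```

```bash
python3 -m crank '{"dp":[[0.002,0.006,0.04],[0.002,0.006,0.08],[0.002,0.006,0.115],[0.002,0.006,0.115],[0.002,0.006,0.115],[0.002,0.006,0.115]],"spin":[3.7,3.7,3.7,3.7,3.7,3.7],"hand":[0.6,0.6,0.6,0.6,0.6,0.6]}'
python3 - <<'E'
from plant import bot
from h import *
c=bot.capture("wrist");s=bot.read_state();print(s["tool_pos"],s["tool_rot"],c["xyz"],c["attitude"])
g=cv2.cvtColor(c["img"],cv2.COLOR_BGR2GRAY)
t=s["tool_pos"];print("tcp px",proj(c,[t]),"bolt est",proj(c,[[519.4,115.9,70],[518.8,116.1,38]]))
cv2.imwrite("pics/w3.png",c["img"][:, 120:540])
E
```

```text
time: 2.25
tool_pos: [520.1, 116.5, 110.6]
tool_rot: [3.139, 0.003, 2.628]
contact_force: [0.4, 0.0, 0.6]
grip_width: 52.5
grip_force: 0.0
[520.3489992  116.42026056 110.80566766] [3.13861696 0.00373007 2.62779852] [460.5750653  149.78753129 272.07178151] [-0.25508662 -0.00359152  1.05830753]
tcp px [[321.80610908 249.24337465]] bolt est [[320.20503798 222.20948754]
 [320.16269748 206.88393547]]
```

View pics/w3.png

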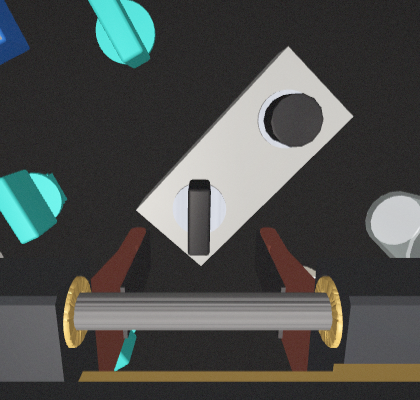

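The bar stands centred between the fingers at crop column 199, and its top centre at row 223 agrees with the estimate. I'll descend and grip.

```bash
python3 -m crank '{"dp":[[0,0,0.03],[0,0,0.055],[0,0,0.062],[0,0,0.063],[0,0,0.063],[0,0,0.063],[0,0,0.063],[0,0,0.063],[0,0,0.063],[0,0,0.063],[0,0,0.063],[0,0,0.063]],"spin":[0,0,0,0,0,0,0,0,0,0,0,0],"hand":[0.6,0.6,0.6,0.6,0.6,0,0,0,0,0,0,0]}' 40
```

```text
time: 3.5
tool_pos: [519.0, 115.8, 44.7]
tool_rot: [-3.141, 0.0, 2.627]
contact_force: [0.5, 0.3, 1.3]
grip_width: 13.8
grip_force: 40.0
```

```bash
python3 -m crank '{"dp":[[0,0,-0.04],[0,0,-0.085],[0,0,-0.09],[-0.135,-0.335,-0.09],[-0.135,-0.335,-0.09],[-0.135,-0.335,-0.09],[-0.135,-0.335,-0.09],[-0.135,-0.335,-0.09],[-0.135,-0.335,-0.09],[-0.135,-0.335,-0.09],[-0.135,-0.335,-0.09],[-0.135,-0.335,-0.09]],"spin":[0,0,0,67,67,67,67,67,67,67,67,67],"hand":[0,0,0,0,0,0,0,0,0,0,0,0]}'
python3 - <<'E'
from plant import bot
from h import *
c=bot.capture("wrist");s=bot.read_state();print(s["tool_pos"],s["tool_rot"],s["grip_width"],s["time"],c["xyz"],c["attitude"])
np.save("c4.npy",c,allow_pickle=True);cv2.imwrite("pics/w4.png",c["img"])
E
```

```text
time: 4.7
tool_pos: [470.8, -244.0, 133.4]
tool_rot: [-3.14, -0.001, 1.453]
contact_force: [-1.0, -0.2, -1.5]
grip_width: 14.1
grip_force: 40.0
[ 471.22505217 -242.51089913  133.55730947] [-3.14018847e+00 -1.17752755e-03  1.45855585e+00] 13.708322926933713 4.75 [ 478.96362099 -176.80697037  295.02533907] [-0.25005033  0.00095869 -0.11652709]
```

View pics/w4.png

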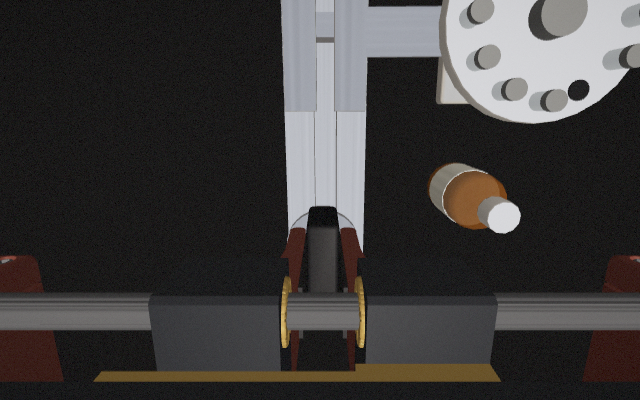

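The wrist view shows the bolt held lengthwise over the open slot. The slot lines run at columns 315 and 336, the rail edges at about 288 and 365, and the plate's front edge is at row 112. Next I fit the edges.

```bash
cat > rail.py <<'E'
from h import *
def edges(c,rows=range(120,196,3),band=(275,380)):
    g=cv2.GaussianBlur(cv2.cvtColor(c["img"],cv2.COLOR_BGR2GRAY),(1,5),0).astype(float)
    L=[];Rr=[];A=[]
    for r in rows:
        v=g[r,band[0]:band[1]];x=np.where(v>90)[0];a,b=x[0],x[-1]
        s=lambda i:band[0]+i
        L.append((s(a-1+(90-v[a-1])/(v[a]-v[a-1])),r));Rr.append((s(b+(v[b]-90)/(v[b]-v[b+1])),r))
        A.append(v)
    return np.array(L),np.array(Rr),np.array(A)
def line(c,P,z):
    Q=onz(c,P,z)[:,:2];vx,vy,x0,y0=cv2.fitLine(Q.astype('float32'),cv2.DIST_HUBER,0,.01,.01).ravel()
    if vy<0: vx,vy=-vx,-vy
    return np.array([x0,y0]),np.array([vx,vy]),np.degrees(np.arctan2(vy,vx))
E
python3 - <<'E'
from rail import *
c=np.load("c4.npy",allow_pickle=True).item()
L,Rr,A=edges(c);print(L[[0,-1]].round(1).tolist(),Rr[[0,-1]].round(1).tolist())
l,r=line(c,L,34),line(c,Rr,34);print(l,r)
print("profile",A[5,35:65].astype(int),A[-8,35:65].astype(int))
g=cv2.cvtColor(c["img"],cv2.COLOR_BGR2GRAY);print("front rows",g[104:120,300].tolist())
P=onz(c,[[300,111.5],[350,111.5]],50);print(P)
E
```

```text
[[284.1, 120.0], [286.5, 195.0]] [[365.6, 120.0], [363.9, 195.0]]
(array([ 447.33304, -202.68958], dtype=float32), array([0.10945432, 0.99399185], dtype=float32), np.float32(83.71613)) (array([ 506.50806, -215.2888 ], dtype=float32), array([0.10920062, 0.99401975], dtype=float32), np.float32(83.73076))
profile [189 190 191 190 131 193 191 190 191 190 190 190 191 190 191 190 189 187
 189 189 190 194 193 191 188 170 106 189 191 192] [190 189 190 190 154 177 191 191 192 191 192 192 192 192 192 193 191 188
 189 191 193 195 195 192 189 171 126 190 189 194]
front rows [162, 163, 160, 161, 160, 164, 163, 169, 189, 188, 189, 189, 188, 190, 189, 189]
[[ 463.24459961 -175.87843472   50.        ]
 [ 497.41669268 -179.87840802   50.        ]]
```

Run:
```python
from rail import *
c=np.load("c4.npy",allow_pickle=True).item()
g=cv2.cvtColor(c["img"],cv2.COLOR_BGR2GRAY)
n=np.array([.994,-.10933])
for r in(214,220,226,232):print(r,g[r,284:364].tolist())
for p,z in(((323.5,222),127),((323,225),159)):print(z,(onz(c,[p],z)[0,:2]@n).round(2))
print("tcp px",proj(c,[[471.2,-242.9,133.5]]))
cv2.imwrite("pics/w4c.png",cv2.resize(g[190:290,265:385],(720,600),interpolation=cv2.INTER_CUBIC))
```

```text
214 [26, 24, 28, 27, 189, 190, 193, 195, 193, 193, 194, 194, 192, 191, 193, 192, 194, 190, 184, 141, 100, 107, 116, 145, 97, 16, 23, 16, 22, 14, 25, 13, 20, 24, 15, 22, 22, 17, 18, 22, 21, 13, 16, 16, 10, 18, 19, 13, 19, 13, 15, 21, 12, 100, 145, 114, 102, 99, 147, 187, 190, 192, 192, 192, 193, 194, 192, 192, 188, 189, 192, 193, 196, 194, 192, 190, 192, 190, 193, 158]
220 [29, 18, 29, 26, 156, 189, 195, 196, 192, 192, 192, 187, 120, 113, 153, 166, 167, 165, 167, 166, 166, 168, 170, 134, 20, 23, 19, 17, 10, 15, 19, 10, 18, 15, 15, 12, 17, 15, 20, 14, 18, 21, 7, 20, 12, 21, 25, 0, 21, 16, 22, 14, 21, 9, 133, 169, 169, 167, 169, 169, 171, 170, 170, 158, 112, 144, 187, 191, 190, 190, 191, 195, 195, 194, 192, 190, 191, 192, 192, 156]
226 [33, 24, 25, 24, 153, 188, 192, 168, 140, 167, 162, 163, 160, 162, 162, 159, 161, 163, 163, 169, 166, 168, 135, 17, 20, 29, 26, 21, 28, 28, 27, 25, 22, 29, 27, 24, 20, 26, 34, 29, 28, 21, 29, 27, 32, 30, 28, 29, 20, 31, 29, 34, 32, 32, 10, 166, 166, 169, 169, 166, 165, 164, 163, 164, 163, 163, 162, 161, 166, 141, 185, 194, 194, 193, 190, 192, 192, 190, 192, 119]
232 [19, 29, 29, 21, 117, 151, 43, 42, 48, 41, 43, 50, 44, 47, 40, 44, 44, 47, 51, 46, 45, 81, 60, 24, 36, 42, 47, 49, 53, 52, 53, 56, 55, 59, 59, 56, 56, 61, 59, 63, 62, 60, 64, 65, 66, 64, 69, 72, 69, 72, 74, 62, 51, 38, 15, 18, 79, 39, 42, 42, 43, 46, 47, 41, 47, 41, 44, 40, 43, 47, 38, 44, 151, 192, 192, 190, 190, 193, 192, 120]
127 495.38
159 495.17
tcp px [[322.75848951 247.26862586]]
```

View pics/w4c.png

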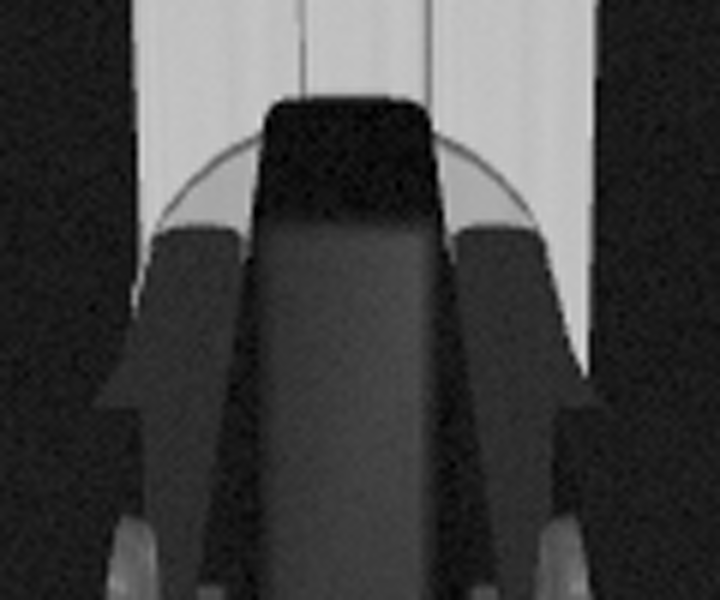

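The bolt's mid-column of 322.4 shows it sits 2 mm to one side of the slot line. I'll shift +2 mm along tool y and lower.

```bash
python3 -m crank '{"dp":[[0,0.002,0.03],[0,0.002,0.05],[0,0.002,0.055],[0,0.002,0.058],[0,0.002,0.058],[0,0.002,0.061],[0,0.002,0.063]],"spin":[-0.2,-0.2,-0.2,-0.2,-0.2,-0.2,-0.2],"hand":[0,0,0,0,0,0,0]}'
python3 - <<'E'
from plant import bot
from rail import *
c=bot.capture("wrist");s=bot.read_state();print(s["contact_force"],s["tool_pos"],s["tool_rot"])
L,Rr,A=edges(c,range(60,150,3),(230,420));print(L[[0,-1]].round(1).tolist(),Rr[[0,-1]].round(1).tolist())
cv2.imwrite("pics/w5.png",c["img"])
E
```

```text
time: 5.45
tool_pos: [474.3, -242.6, 72.6]
tool_rot: [3.14, 0.001, 1.462]
contact_force: [-0.1, -0.5, -1.1]
grip_width: 13.3
grip_force: 40.0
[ 0.91858959 -0.02973408 -1.66878414] [ 473.93734137 -242.45613499   71.90390312] [3.14088335e+00 2.92741962e-04 1.46164701e+00]
[[264.5, 60.0], [268.3, 147.0]] [[375.6, 60.0], [372.5, 147.0]]
```

View pics/w5.png

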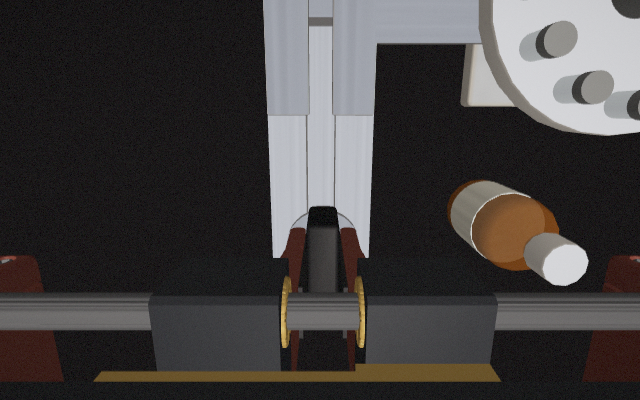

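Run:
```python
from plant import bot
from rail import *
n=np.array([.994,-.10933])
for k in range(2):
    c=bot.capture("wrist");s=bot.read_state();print(c["xyz"],c["attitude"],s["tool_pos"][:2]@n,s["tool_pos"][2])
    L,Rr,A=edges(c,range(125,190,3),(230,420))
    for P in(L,Rr):
        l=line(c,P,34);print(l[2],l[0]@n)
    print("bolt",(onz(c,[[322.4,222]],66)[0,:2]@n),(onz(c,[[322.3,220]],96)[0,:2]@n))
    g=cv2.cvtColor(c["img"],cv2.COLOR_BGR2GRAY)
    print(A[10,70:112].astype(int))
for r in (220,226):print(g[r,285:312].tolist(),g[r,335:362].tolist())
```

```text
[ 481.19279731 -175.03342405  233.53400684] [-0.25097642 -0.00148838 -0.10803919] 497.46668047637627 71.86092270106815
83.71579 466.80434783386227
83.767525 526.88282076828
bolt 497.7226974632366 497.629393556433
[188 188 190 191 191 189 171 109 177 192 190 190 191 190 190 191 191 190
 190 191 191 191 191 188 187 188 190 190 193 194 194 191 189 188 171  98
 189 191 190 193 193 191]
[ 481.12535545 -175.05720792  233.47674925] [-0.25081064 -0.00111209 -0.10819716] 497.4415632494439 71.85817059501505
83.71875 466.81483010391236
83.720665 526.8974066027832
bolt 497.58635789509054 497.5060756162118
[188 188 190 191 191 190 188 109 156 192 190 191 191 190 190 190 190 191
 191 191 190 191 191 189 186 188 189 190 192 195 194 194 189 188 188  98
 170 190 190 192 194 192]
[192, 193, 192, 192, 192, 192, 190, 186, 189, 191, 185, 121, 114, 155, 168, 164, 167, 167, 166, 168, 168, 171, 134, 17, 5, 13, 13] [13, 23, 21, 133, 171, 168, 171, 170, 170, 171, 172, 171, 156, 112, 143, 187, 193, 193, 193, 191, 189, 188, 188, 191, 191, 193, 195]
[192, 193, 192, 194, 192, 192, 166, 141, 168, 164, 163, 162, 162, 160, 159, 161, 162, 164, 168, 167, 167, 139, 9, 27, 27, 26, 25] [23, 25, 21, 12, 165, 167, 169, 170, 167, 165, 164, 166, 164, 164, 160, 162, 160, 167, 142, 184, 189, 188, 189, 191, 194, 194, 194]
```

```bash
python3 -m crank '{"dp":[[0,-0.0006,0],[0,-0.0006,0.002],[0,-0.0006,0.004],[0,-0.0006,0.0055],[0,-0.0006,0.0065],[0,-0.0006,0.007],[0,-0.0006,0.007],[0,-0.0006,0.007]],"spin":[0,0,0,0,0,0,0,0],"hand":[0,0,0,0,0,0,0,0]}'; python3 -c "
from plant import bot;s=bot.read_state();print(s['contact_force'],s['torque'],s['tool_pos'],s['tau'])"
```

```text
time: 6.4
tool_pos: [473.2, -242.4, 64.7]
tool_rot: [3.142, 0.0, 1.461]
contact_force: [-0.1, -0.1, -0.6]
grip_width: 13.8
grip_force: 40.0
[-0.14997855 -0.10851284 -0.62388256] [-0.08558562  0.04492864  0.02232883] [ 473.16045534 -242.36647095   64.68103574] [-9.33271876e-04 -3.75194728e+01 -4.04107583e+01  5.88100031e-02
  4.43281000e-02 -1.14886930e-04]
```

```bash
python3 -m crank '{"dp":[[0.01,0,0],[0.02,0,0],[0.03,0,0],[0.04,0,0],[0.05,0,0],[0.056,0,0],[0.061,0,0],[0.066,0,0],[0.07,0,0],[0.074,0,0],[0.076,0,0],[0.076,0,0]],"spin":[0,0,0,0,0,0,0,0,0,0,0,0],"hand":[0,0,0,0,0,0,0,0,0,0,0,0]}'; python3 -c "
from plant import bot;from rail import *
c=bot.capture('wrist');s=bot.read_state();print(s['contact_force'],s['torque'],s['tool_pos'],s['tool_pos'][:2]@[.1093,.994]+124.3,s['tool_pos'][:2]@[.994,-.10933])"
```

```text
time: 7.6
tool_pos: [481.4, -166.6, 64.6]
tool_rot: [-3.142, -0.0, 1.462]
contact_force: [0.1, 0.1, -0.8]
grip_width: 13.8
grip_force: 40.0
[-0.18893333 -0.39197938 -0.54018947] [-0.1086911   0.04167193 -0.00256909] [ 481.43662952 -166.82132902   64.64013658] 11.100622561623723 496.78658564579695
```

Under the plate at x≈11 with no contact. Now I feel forward.

```bash
F() { python3 -c "
from plant import bot;s=bot.read_state();print(s['contact_force'].round(2),(s['contact_force'][:2]@[.1093,.994]).round(2),(s['tool_pos'][:2]@[.1093,.994]+124.3).round(2))"; }
python3 -m crank '{"dp":[[0.001,0,0],[0.002,0,0],[0.003,0,0],[0.004,0,0],[0.004,0,0]],"spin":[0,0,0,0,0],"hand":[0,0,0,0,0]}' >/dev/null; F
python3 -m crank '{"dp":[[0.001,0,0],[0.002,0,0],[0.003,0,0],[0.003,0,0]],"spin":[0,0,0,0],"hand":[0,0,0,0]}' >/dev/null; F
```

```text
[ 0.19 -0.07 -0.14] -0.05 15.22
[ 0.16  0.42 -1.47] 0.44 18.25
```

```bash
F() { python3 -c "
from plant import bot;s=bot.read_state();print(s['contact_force'].round(2),(s['contact_force'][:2]@[.1093,.994]).round(2),(s['tool_pos'][:2]@[.1093,.994]+124.3).round(2))"; }
python3 -m crank '{"dp":[[0.001,0,0],[0.002,0,0],[0.003,0,0],[0.003,0,0]],"spin":[0,0,0,0],"hand":[0,0,0,0]}' >/dev/null; F
```

```text
[-0.15  0.79 -0.6 ] 0.77 21.25
```

```bash
cat > F.py <<'E'
from plant import bot
s=bot.read_state();print(s['contact_force'].round(2),(s['contact_force'][:2]@[.1093,.994]).round(2),(s['tool_pos'][:2]@[.1093,.994]+124.3).round(2),s['tool_pos'][2].round(1),s['time'])
E
python3 -m crank '{"dp":[[0.001,0,0],[0.002,0,0],[0.003,0,0],[0.003,0,0]],"spin":[0,0,0,0],"hand":[0,0,0,0]}' |grep force; python3 F.py
```

```text
contact_force: [0.5, -0.2, -1.4]
grip_force: 40.0
[ 0.46 -0.23 -1.36] -0.18 24.25 64.6 9.35
```

```bash
python3 -m crank '{"dp":[[0.001,0,0],[0.002,0,0],[0.002,0,0],[0.002,0,0]],"spin":[0,0,0,0],"hand":[0,0,0,0]}' |grep force; python3 F.py
```

```text
contact_force: [0.2, 0.2, -1.3]
grip_force: 40.0
[ 0.24  0.23 -1.29] 0.25 26.14 64.6 9.75
```

```bash
python3 -m crank '{"dp":[[0.001,0,0],[0.002,0,0],[0.003,0,0],[0.004,0,0],[0.004,0,0]],"spin":[0,0,0,0,0],"hand":[0,0,0,0,0]}' >/dev/null; python3 F.py
```

```text
[ 1.02  0.3  -1.66] 0.41 30.24 64.7 10.25
```

```bash
python3 -m crank '{"dp":[[0.001,0,0],[0.002,0,0],[0.002,0,0],[0.002,0,0]],"spin":[0,0,0,0],"hand":[0,0,0,0]}' >/dev/null; python3 F.py
```

```text
[-0.82 -0.48 -1.37] -0.57 32.16 64.6 10.65
```

```bash
python3 -m crank '{"dp":[[0.001,0,0],[0.002,0,0],[0.002,0,0],[0.002,0,0]],"spin":[0,0,0,0],"hand":[0,0,0,0]}' >/dev/null; python3 F.py
```

```text
[-0.65 -0.16 -0.88] -0.23 34.15 64.6 11.05
```

```bash
python3 -m crank '{"dp":[[0.001,0,0],[0.002,0,0],[0.003,0,0],[0.003,0,0]],"spin":[0,0,0,0],"hand":[0,0,0,0]}' >/dev/null; python3 F.py
```

```text
[-0.52  0.2  -2.27] 0.14 37.25 64.7 11.45
```

```bash
python3 -m crank '{"dp":[[0.001,0,0],[0.002,0,0],[0.003,0,0],[0.003,0,0]],"spin":[0,0,0,0],"hand":[0,0,0,0]}' >/dev/null; python3 F.py
```

```text
[-0.44 -1.4  -0.9 ] -1.44 39.92 64.7 11.85
```

```bash
python3 -m crank '{"dp":[[0.001,0,0],[0.001,0,0]],"spin":[0,0],"hand":[0,0]}' >/dev/null; python3 F.py;python3 -m crank '{"dp":[[0,0,0]],"spin":[0],"hand":[0]}' >/dev/null; python3 F.py; python3 -m crank '{"dp":[[0,0,0]],"spin":[0],"hand":[0]}' >/dev/null; python3 F.py
```

```text
[-0.39 -2.79 -0.74] -2.82 40.86 64.6 12.05
[-0.34 -2.45 -1.33] -2.48 40.85 64.7 12.15
[ 0.01 -2.55 -0.98] -2.54 40.9 64.7 12.25
```

First touch was at x≈38.3, and the stop is now about 2.6 mm in. I ease back 5.5 mm, then press down 10 mm.

```bash
python3 -m crank '{"dp":[[-0.003,0,0],[-0.0055,0,0],[-0.0055,0,0.003],[-0.0055,0,0.005],[-0.0055,0,0.007],[-0.0055,0,0.009],[-0.0055,0,0.010],[-0.0055,0,0.010],[-0.0055,0,0.010]],"spin":[0,0,0,0,0,0,0,0,0],"hand":[0,0,0,0,0,0,0,0,0]}' 55; python3 F.py
```

```text
time: 13.15
tool_pos: [484.2, -142.4, 55.4]
tool_rot: [3.141, 0.0, 1.461]
contact_force: [-2.5, 2.1, 5.6]
grip_width: 13.9
grip_force: 55.0
[-2.46  2.09  5.63] 1.81 35.72 55.4 13.15
```

```bash
python3 -m crank '{"dp":[[0,0,0.0008],[0,0,0.0015],[0,0,0.0015],[0,0,0.0015]],"spin":[0,0,0,0],"hand":[0,0,0,0]}'; python3 F.py
```

```text
time: 13.55
tool_pos: [484.2, -142.3, 54.1]
tool_rot: [3.141, 0.0, 1.461]
contact_force: [-2.4, 1.3, 6.8]
grip_width: 13.4
grip_force: 55.0
[-2.37  1.34  6.85] 1.07 35.75 54.1 13.55
```

```bash
python3 -m crank '{"dp":[[0,0,0],[0,0,0],[0,0,0],[0,0,0],[0,0,0],[0,0,0]],"spin":[6,12,18,24,30,30],"hand":[0,0,0,0,0,0]}'; python3 F.py; python3 -c "
from plant import bot;print(bot.read_state()['torque'])"
```

```text
time: 14.15
tool_pos: [485.0, -143.2, 54.5]
tool_rot: [3.138, -0.0, 0.935]
contact_force: [-0.0, -1.7, 6.5]
grip_width: 13.6
grip_force: 55.0
[-0.03 -1.65  6.47] -1.65 34.99 54.5 14.15
[-0.23485866  0.28558277 -0.01763375]
```

```bash
python3 -m crank '{"dp":[[0,0,0],[0,0,0],[0,0,0],[0,0,0],[0,0,0],[0,0,0],[0,0,0],[0,0,0],[0,0,0],[0,0,0]],"spin":[7,14,21,28,35,42,49,56,60,60],"hand":[0,0,0,0,0,0,0,0,0,0]}'; python3 F.py; python3 -c "
from plant import bot;print(bot.read_state()['torque'])"
```

```text
time: 15.15
tool_pos: [484.9, -143.2, 54.5]
tool_rot: [3.14, -0.003, -0.112]
contact_force: [-0.6, -1.8, 6.2]
grip_width: 13.5
grip_force: 55.0
[-0.64 -1.76  6.18] -1.81 34.93 54.5 15.15
[-0.19476402  0.36551694  0.01477126]
```

The bolt turned 90° with no resisting torque. I ease up until the lips take the load, then open.

```bash
python3 -m crank '{"dp":[[0,0,-0.001],[0,0,-0.0015],[0,0,-0.0015],[0,0,-0.0015]],"spin":[0,0,0,0],"hand":[0,0,0,0]}'; python3 F.py; python3 -m crank '{"dp":[[0,0,-0.0015],[0,0,-0.0015],[0,0,-0.0015],[0,0,-0.0015],[0,0,-0.0015],[0,0,-0.0015]],"spin":[0,0,0,0,0,0],"hand":[0.35,0.35,0.35,0.35,0.35,0.35]}'; python3 F.py
```

```text
time: 15.55
tool_pos: [484.9, -143.2, 55.8]
tool_rot: [3.14, -0.003, -0.11]
contact_force: [-0.4, -2.6, 5.6]
grip_width: 13.8
grip_force: 55.0
[-0.45 -2.59  5.64] -2.62 34.99 55.8 15.55
time: 16.15
tool_pos: [484.0, -142.4, 56.0]
tool_rot: [-3.142, 0.0, -0.109]
contact_force: [1.1, 0.4, 0.1]
grip_width: 30.5
grip_force: 0.0
[1.08 0.39 0.08] 0.5 35.66 56.0 16.15
```

```bash
python3 -m crank '{"dp":[[0,0,-0.01],[0,0,-0.03],[0,0,-0.06],[0,0,-0.1],[0,0,-0.14],[0,0,-0.14],[-0.06,0,-0.14],[-0.06,0,-0.14],[-0.06,0,-0.14]],"spin":[0,0,0,0,0,0,0,0,0],"hand":[0.35,0.35,0.35,0.35,0.35,0.35,0.35,0.35,0.35]}'
python3 - <<'E'
from plant import bot
from rail import *
c=bot.capture("wrist");S=bot.capture("scene")
cv2.imwrite("pics/fin.png",np.hstack([cv2.resize(c["img"],(480,300)),cv2.resize(S["img"][150:300,190:350],(320,300))]));print(proj(c,[[483.9,-142.6,82]]))
E
```

```text
time: 17.05
tool_pos: [423.7, -135.8, 196.5]
tool_rot: [3.141, -0.001, -0.11]
contact_force: [0.3, 0.2, 0.1]
grip_width: 30.6
grip_force: 0.0
[[322.99417237 119.47440012]]
```

View pics/fin.png

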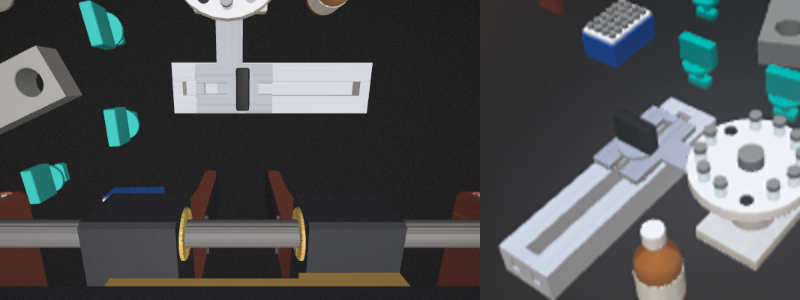

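The bolt stands upright and crosswise in the plate, with its bar at wrist-panel pixel (242,89). The gripper is clear, so I hand the job in.

```bash
python3 -c "
from plant import bot;print(bot.finish_job())"
```

```text
the job is handed in; nothing more can be done
None
```

I handed the job in with the T-bolt clamped crosswise under the slot's lips after a gentle stop contact (about 2.6 mm in). The last picture shows it upright and released, with the gripper clear, but no verdict came back.

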